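Pack a camera repair job and stack the totes

TASK

Pack this repair job in the deep tote: set the glass-fronted lens in the compartment next to its card holder, the roof-shaped prism housing in the middle one and the short battery in the one at the plain end, each flat on the tote's floor; leave the hollow tube, the flat-topped finder and the long battery where they are. Then turn the shallow tote end for end and stack it level on the deep one, with the two card holders at opposite ends and its feet standing in the shallow rim notches, so that it does not sink onto the parts. Set everything down without dropping it.

Things in the scene. Friction and masses are not known exactly. Their poses are not given: they have to be found in the camera images.
- deep_tote: Deep open grey tote, loose, 0.6 kg, 220 (x, long) x 130 (y) x 70 high. Origin on the table under its centre. Card holder outside its -x end. Inner floor 25 up, 200 x 118; end walls 10 thick. Two ribs (6 thick, 12 high, at x -34, +34) make three compartments 62 x 118 centred at x -68.6 (card end), 0, +68.6 (plain end). End walls have rim notches (see shallow tote); same feet.
- shallow_tote: Shallow empty grey tote, loose, 0.3 kg, plan and axes as the deep one, rim 50 high; floor 25 up. Lift it by the divider across its middle (x 0; 10 thick in x, 118 long, top 65 up). Origin under its centre at foot level. Starts with its card end within 0.5 rad of the deep tote's way. Turned half round and stacked, its origin is 60 above the deep one's; unturned it sinks to 50 or onto the lens.
- shallow_tote_card (a point): Middle of the shallow tote's card holder (white card, black frame, sloping, 56 wide), 122 from its origin along -x, 25 up. Feet: two at this end (y -42, +42), one at the plain end (y 0), each with a claw outside, 12 beyond the wall. Turned, they stand in rim notches 5 deep: 6 mm play along y, 7 along x. The 16 deep notches are for nesting.
- lens: Short black lens standing on its metal mount: round, 52 diameter, 48 high, knurled, glass closing its top; about 0.18 kg. Origin at the centre of its underside, z up. Belongs to the job.
- prism: Black roof-shaped prism housing, base 40 (x) x 46 (y), upright sides to 20, then a gable roof with its ridge along y, 39 high; its end faces (y -23, +23) are flat and upright. Origin at the centre of its underside, z up. Belongs to the job.
- battery: Short black battery lying flat, 36 (x) x 54 (y) x 22 high, grey label, three brass contacts at its +y end. Origin at the centre of its underside, z up. Belongs to the job.
- ext_tube: Look-alike of the lens: hollow black extension tube, 52 outside, 40 bore right through, 48 high. Origin at the centre of its underside. Stays where it is.
- finder: Look-alike of the prism: flat-topped black finder, 40 (x) x 46 (y) x 36 high, 39 with the two steel shoe rails on top. Origin at the centre of its underside. Stays where it is.
- long_battery: Look-alike of the battery: long black battery lying flat, 36 (x) x 82 (y) x 22 high. Origin at the centre of its underside. Stays where it is.
There are look-alikes about, which are no part of the job. Leave any green look-alike of the battery alone.

How it is judged:
By the outcome, as a careful person would: the job done as asked, in the order asked, and still so for the second after the job is handed in, with the robot touching nothing.
It also fails if it takes over 109 s, if anything falls off the work surface, if the arm or the gripper's body presses on something with over 40 N, if the wrist force passes 120 N, or if a joint passes its speed limit or range.

ROBOT

A 7-joint arm with a two-finger parallel gripper is mounted at the origin on the work surface. World frame = base frame: x ahead of the robot, y to its left, z up, the work surface at z = 0. Lengths are in m, angles in degrees, forces in N, time in s.
With the tool pointing down it reaches from about 0.425 to 0.8 m from the base axis. Payload 8.3 kg.
Tool frame: the origin (TCP) lies midway between the tips of the shut fingers; the grasp point (between the pads) lies 19 mm behind it; y points along the fingers, z is the direction in which the jaws open and shut, and the axes are right-handed (so a half turn about y gives the same grasp; the last joint's range is limited). The gripper opens to 85 mm and grips with 20 to 120 N. Pads are 22 mm wide; open, the fingers measure 114 mm over their backs; the gripper's body (76 mm by 85 mm) begins 54 mm behind the grasp point. The pads swing forward as they close: fully open they stand 13 mm farther back than shut.
Start: joints at [-79.406, 21.967, 0.94, 78.501, -0.361, 79.538, -2.664], TCP at [0.153, 0.606, 0.231] pointing down, gripper open.
Joint ranges: [-169.22, 169.22], [-14.56, 117.87], [-87.37, 89.26], [10.42, 133.3], [-82.24, 262.24], [0.94, 117.77], [-172.7, 172.7]. Speed limits (degrees/s): [136.94, 136.94, 172.46, 172.46, 180, 180, 180].

INTERFACE

Orientations are given as a 3x3 rotation matrix whose columns are the frame's x, y, z axes.
In Python, from station import robot gives the robot as it stands. Calls block until the motion is done:
- robot.move_ptp(position, orientation): joint-space move of the TCP to a pose.
- robot.move_l(position, vel=0.15, rotation=None): straight line of the TCP; rotation=None keeps the orientation; vel is the mean speed in m/s.
- robot.move_joints(angles): joint-space move.
- robot.command_gripper(opening, strength=None): finger opening in m; strength is the grip in N (None keeps the last); returns when the fingers have stopped.
- robot.hold(seconds).
- robot.solve_ik(position, orientation): joint angles nearest the present ones, or None.
- robot.read_camera(name): name is "side" or "top" or "wrist"; returns a dict with "image" (400x640x3 uint8, red, green, blue), "depth" (400x640 float32, m along the optical axis (not along the pixel's ray), 0 where there is no reading), "fx", "fy", "cx", "cy" (pixels), "k1" (the pictures are not rectified: a ray, as slopes to the right and down, at radius r is drawn at 1 + k1 r^2 times it, then the intrinsics apply), "origin" and "orientation" of the camera in the world. Camera axes: x right, y down, z forward; pixel columns grow to the right and rows downward; lengths in m; the calibration is good to about 2 mm. A picture is of the moment at which its call begins.
A pose or a line that the arm cannot do raises robot.IKError and nothing moves.
- robot.finish_job(): hands the job in, once; it reports no verdict.
Trained networks look in the newest picture that a camera, given by its name, has taken for a name from the list of things; names that differ only in an ending like _2 or _b are one class to them, and where a whole thing is asked for, a point or a joint stands for the part that bears it (a point fixed in the world has none). Each returns a list of dicts, best first, with "conf" (0 to 1); they miss things now and then, are a little off and sometimes report something else, mostly with a low value. They report only what shows in the picture. A call takes as long as a camera call. They do not tell look-alikes from the thing itself.
- robot.boxes_of(target, camera): "xy" ([column, row] in pixels, amid what is visible of it).
- robot.trace(target, camera): "region" (400x640 bool, what is visible of it) and "xy" ([column, row] in pixels, amid what is visible of it).
- robot.tip_of(target, camera): "xy" ([column, row] in pixels: a listed point, or the origin of a listed thing).
Readings, each from a call of its own:
- robot.get_t(): time.
- robot.get_qpos(): joint angles.
- robot.get_dq(): joint speeds.
- robot.get_joint_efforts(): joint torques, N m.
- robot.get_tool_pos(): TCP position.
- robot.get_tool_rot(): TCP orientation.
- robot.get_wrist_force(): force on the tool from outside, world axes, zero at the start.
- robot.get_ft_torque(): the same for the moment, N m.
- robot.get_width(): finger opening in m.
Only numpy, scipy, OpenCV 4.12 (cv2) and the standard library are available. Lean on these libraries where they do the work, as an engineer would, in place of code of your own. Each camera call takes 0.05 s, during which the arm holds its last target.

## Working session

There is one attempt and no reset: what is moved stays moved. The work goes in short steps, each a Python script; the robot and the scene stay as the last script left them, time stands still between calls to the robot, and variables do not carry over. Pictures are saved under pics/ and viewed, and the job is handed in when it is done.

```bash
ls -la; mkdir -p pics; python3 - <<'E'
from station import robot
import cv2
for n in ("top","side","wrist"):
    c=robot.read_camera(n)
    cv2.imwrite(f"pics/{n}0.png",c["image"][:,:,::-1])
    print(n,c["fx"],c["fy"],c["cx"],c["cy"],c["k1"],c["origin"],c["orientation"])
print(robot.get_t(),robot.get_tool_pos(),robot.get_tool_rot())
E
```

```text
total 12
drwxr-xr-x  3 agent agent 4096 Dec  7 04:29 .
drwxr-xr-x 23 root  root  4096 Dec  7 04:29 ..
drwxr-xr-x  2 agent agent 4096 Dec  7 04:29 pics
top 426.01633748949877 426.01633748949877 312.48349691487914 196.9289525078 -0.014742380350399582 [ 0.35668905 -0.00313987  1.10865861] [[-0.02323137 -0.99018664  0.13780686]
 [-0.99971414  0.02222993 -0.00880178]
 [ 0.00565196 -0.13797194 -0.99042001]]
side 363.07885172955844 363.07885172955844 319.07004145049257 200.84708242856163 -0.04976780063278045 [ 0.30593243 -0.71675094  0.55350951] [[ 0.96147908 -0.13819611  0.23761274]
 [-0.27450183 -0.52794095  0.8036959 ]
 [ 0.01437785 -0.83796192 -0.54553927]]
wrist 301.3171577067706 301.3171577067706 318.8523729173014 201.57428618944562 -0.00784093933467008 [0.07842288 0.62589283 0.3719265 ] [[ 0.24599987  0.92316944  0.295368  ]
 [ 0.96926464 -0.2332985  -0.0780888 ]
 [-0.00318029  0.30549959 -0.9521869 ]]
0.15 [0.15313919 0.60554069 0.23051674] [[ 9.69471364e-01 -3.84894444e-04  2.45204255e-01]
 [-2.45204556e-01 -1.45723427e-03  9.69470269e-01]
 [-1.58236775e-05 -9.99998864e-01 -1.50712476e-03]]
```

View pics/top0.png

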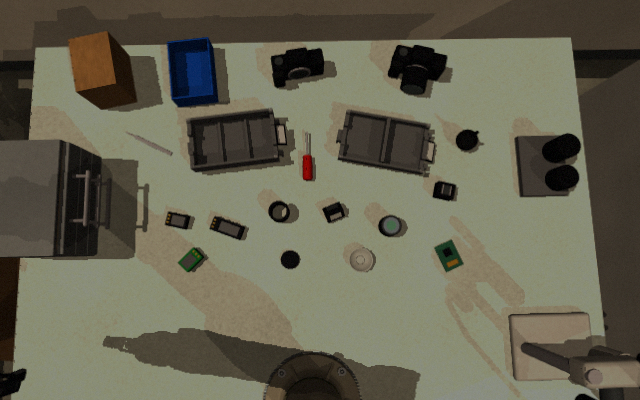

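View pics/side0.png

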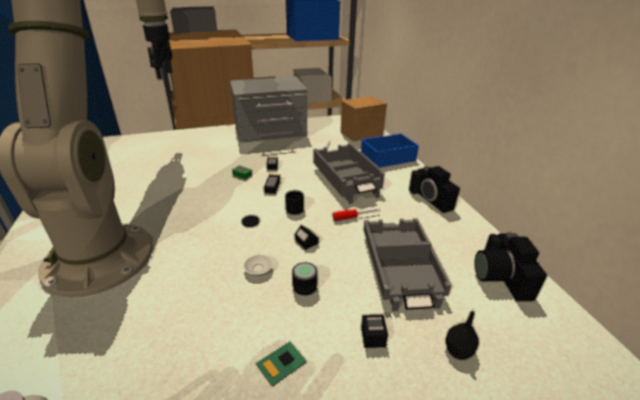

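View pics/wrist0.png

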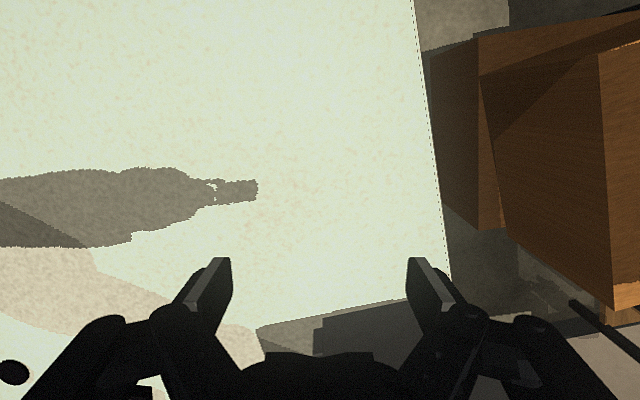

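The top picture shows the two totes at (237,140), with two ribs (deep), and (385,140), with one divider (shallow). Both cards face right. Lens candidates are (390,226), with glass, and (279,211), which looks hollow. Prism candidates are (334,212) and (444,190). Battery candidates are (177,220), short, (228,227), long, and (191,259), green. I'll check these in crops and with the networks.

```bash
cat > h.py <<'E'
from station import robot
import numpy as np, cv2
def cam(n):
    c=robot.read_camera(n); c["R"]=np.array(c["orientation"]); c["o"]=np.array(c["origin"]); return c
def rays(c,uv):
    uv=np.atleast_2d(np.asarray(uv,float)); d=np.stack([(uv[:,0]-c["cx"])/c["fx"],(uv[:,1]-c["cy"])/c["fy"]],1)
    s=d.copy()
    for _ in range(8): s=d/(1+c["k1"]*(s**2).sum(1,keepdims=True))
    return np.c_[s,np.ones(len(s))]
def at_z(c,uv,z):
    r=rays(c,uv)@c["R"].T; t=(z-c["o"][2])/r[:,2]; return c["o"]+r*np.c_[t]
def proj(c,P):
    q=(np.atleast_2d(P)-c["o"])@c["R"]; s=q[:,:2]/q[:,2:]; s=s*(1+c["k1"]*(s**2).sum(1,keepdims=True))
    return np.c_[s[:,0]*c["fx"]+c["cx"],s[:,1]*c["fy"]+c["cy"]]
def cloud(c):
    v,u=np.mgrid[:400,:640]; r=rays(c,np.c_[u.ravel(),v.ravel()]); z=c["depth"].ravel()
    P=c["o"]+(r*z[:,None])@c["R"].T; P[z<=0]=np.nan; return P.reshape(400,640,3)
def tri(c1,p1,c2,p2):
    a=(rays(c1,p1)@c1["R"].T)[0]; b=(rays(c2,p2)@c2["R"].T)[0]
    st=np.linalg.lstsq(np.c_[a,-b],c2["o"]-c1["o"],rcond=None)[0]
    A=c1["o"]+a*st[0]; B=c2["o"]+b*st[1]; return (A+B)/2,np.linalg.norm(A-B)
def down(yaw):
    "jaw axis (tool z) at yaw in the world xy plane, tool y down"
    z=np.array([np.cos(yaw),np.sin(yaw),0]); y=np.array([0,0,-1.]); return np.c_[np.cross(y,z),y,z]
E
python3 - <<'E'
from h import *
cs={n:cam(n) for n in("top","side")}
for n in cs:
    for t in ("deep_tote","shallow_tote","shallow_tote_card","lens","prism","battery"):
        print(n,t,"trace",[(np.round(d["xy"]).astype(int).tolist(),round(d["conf"],2)) for d in robot.trace(t,n)],"tip",[(np.round(d["xy"],1).tolist(),round(d["conf"],2)) for d in robot.tip_of(t,n)])
t=cs["top"]["image"][95:280,150:470,::-1]; cv2.imwrite("pics/topcrop.png",cv2.resize(t,None,fx=2.5,fy=2.5,interpolation=cv2.INTER_CUBIC))
t=cs["side"]["image"][140:355,220:460,::-1]; cv2.imwrite("pics/sidecrop.png",cv2.resize(t,None,fx=2.7,fy=2.7,interpolation=cv2.INTER_CUBIC))
np.save("c0.npy",cs,allow_pickle=True)
E
```

```text
top deep_tote trace [([235, 138], 0.8), ([334, 213], 0.74)] tip [([236.8, 142.6], 0.95)]
top shallow_tote trace [([384, 143], 0.94)] tip [([379.4, 144.4], 0.58)]
top shallow_tote_card trace [([385, 141], 0.9)] tip [([428.2, 150.6], 0.87), ([332.5, 211.6], 0.58), ([175.9, 220.5], 0.21)]
top lens trace [([386, 225], 0.77), ([332, 212], 0.4)] tip [([384.9, 225.0], 0.8)]
top prism trace [([334, 212], 0.55)] tip [([429.3, 151.6], 0.72), ([334.8, 213.2], 0.56)]
top battery trace [([178, 219], 0.84), ([192, 259], 0.53)] tip [([191.7, 261.5], 0.8), ([177.4, 220.9], 0.67)]
side deep_tote trace [([348, 171], 0.96), ([305, 236], 0.74)] tip [([345.6, 177.6], 0.59)]
side shallow_tote trace [([404, 264], 0.57)] tip [([396.1, 265.6], 0.75)]
side shallow_tote_card trace [([407, 268], 0.7)] tip [([419.5, 303.1], 0.86)]
side lens trace [([306, 276], 0.79)] tip [([302.5, 284.3], 0.59)]
side prism trace [] tip [([302.1, 238.9], 0.78)]
side battery trace [([242, 172], 0.55), ([274, 164], 0.54)] tip [([238.7, 173.1], 0.72), ([273.7, 164.2], 0.68)]
```

View pics/topcrop.png

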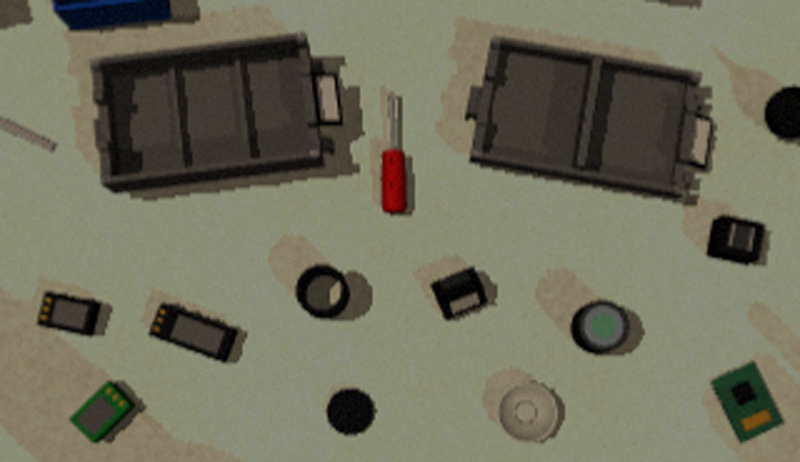

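View pics/sidecrop.png

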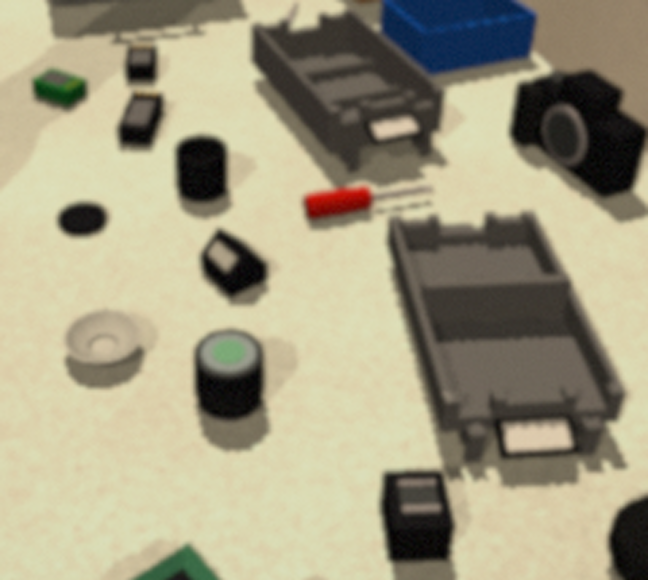

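The crops confirm it: the glass-topped lens is at (390,226) and the hollow tube at (279,211). The gable-roofed prism is at (334,212) and the finder, with two rails, at (444,190). The short battery is at (177,220), with the long one at (228,227) and the green one at (191,259). Next I'll get the geometry from the depth and both views.

```bash
python3 - <<'E'
from h import *
cs=np.load("c0.npy",allow_pickle=True).item()
t,s=cs["top"],cs["side"]; P=cloud(t); Q=cloud(s)
print("table z top",np.nanmedian(P[300:320,200:260,2]), "side",np.nanmedian(Q[200:240,180:220,2]))
# height image
H=np.nan_to_num(P[95:280,150:470,2]); im=np.clip(H/0.08*255,0,255).astype(np.uint8)
cv2.imwrite("pics/h.png",cv2.resize(cv2.applyColorMap(im,2),None,fx=2.5,fy=2.5,interpolation=cv2.INTER_NEAREST))
def ctr(name,C,box,zlo=0.008):
    u0,v0,u1,v1=box; A=C[v0:v1,u0:u1].reshape(-1,3); A=A[np.isfinite(A[:,2])&(A[:,2]>zlo)]
    r=cv2.minAreaRect((A[:,:2]*1000).astype(np.float32)); hi=A[A[:,2]>np.percentile(A[:,2],60)]
    print(name,len(A),"rect c",np.round(r[0],1),"size",np.round(r[1],1),"ang",round(r[2],1),"zmax",np.round(np.percentile(A[:,2],[50,90,98])*1000,1),"topmean",np.round(hi.mean(0)*1000,1))
ctr("lens",P,(370,208,412,246)); ctr("tube",P,(262,194,300,230)); ctr("prism",P,(318,196,352,228)); ctr("finder",P,(428,176,462,205))
ctr("batt",P,(160,205,196,236)); ctr("long",P,(205,210,252,245)); ctr("deep",P,(180,100,292,178)); ctr("shal",P,(330,102,442,180))
ctr("cap",P,(276,246,304,274),.004)
print("side:")
ctr("lens",Q,(285,255,325,300)); ctr("prism",Q,(290,222,325,255));ctr("batt",Q,(264,154,282,171));
E
```

```text
table z top -0.00018061113898526493 side 0.000903123595697275
lens 384 rect c [ 429.6 -206. ] size [52.2 49.4] ang 89.0 zmax [48.2 50.8 52.2] topmean [ 431.2 -204.3   50.1]
tube 199 rect c [472.9  74.1] size [51.4 49.5] ang 44.1 zmax [46.4 49.4 51. ] topmean [470.7  74.4  48.8]
prism 295 rect c [470.1 -65.3] size [40.6 45.9] ang 20.5 zmax [29.9 37.3 39.7] topmean [469.9 -65.4  35.5]
finder 347 rect c [ 518.5 -353.9] size [46.5 40.6] ang 75.3 zmax [35.3 38.5 39.9] topmean [ 518.2 -354.2   37.7]
batt 316 rect c [457.6 337.5] size [56.1 36. ] ang 76.5 zmax [21.8 24.5 25.9] topmean [458.2 337.1  23.9]
long 461 rect c [439.8 219.9] size [105.7  35.9] ang 68.8 zmax [21.8 24.5 26.3] topmean [434.6 205.9  23.9]
deep 5141 rect c [686.9 191.9] size [190.8 271.7] ang 6.0 zmax [26.7 66.8 71. ] topmean [661.2 183.6  53.6]
shal 4627 rect c [ 645.8 -207.2] size [258.1 131.2] ang 78.1 zmax [25.8 49.4 63.8] topmean [ 645.7 -205.7   41.5]
cap 259 rect c [349.1  51. ] size [62.5 60.8] ang 3.1 zmax [ 6.9  9.4 11.1] topmean [353.3  50.4   8.8]
side:
lens 761 rect c [ 429.5 -209.2] size [51. 52.] ang 73.5 zmax [47.6 51.1 51.9] topmean [ 428.6 -208.6   50.5]
prism 364 rect c [468.7 -67.1] size [41.4 48.4] ang 20.4 zmax [27.3 37.8 40.3] topmean [466.7 -70.5  35.3]
batt 130 rect c [456.3 333.3] size [54.  35.2] ang 75.2 zmax [23.4 25.4 26.4] topmean [454.3 331.3  24.9]
```

View pics/h.png

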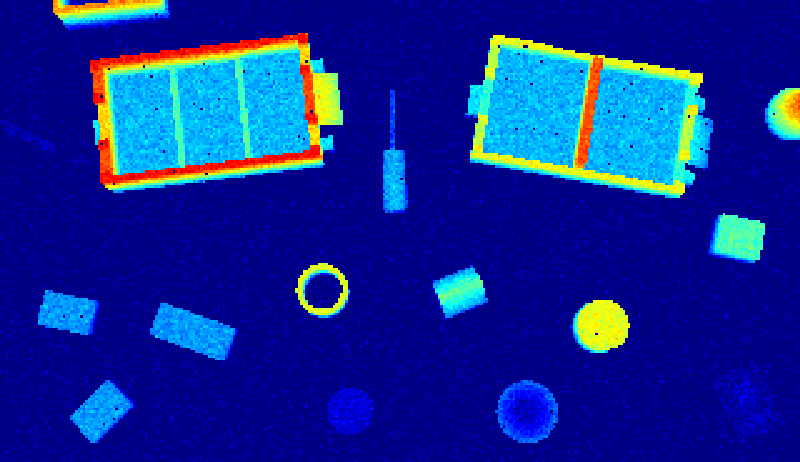

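The heights from both views agree with the text: lens 48–50, prism 39 and battery 22–24. Next I'll fit the tote poses to the rim points.

```bash
cat >> h.py <<'E'
from scipy.optimize import least_squares
def fit_tote(P,xy,th,rim,div=None,band=(-.010,.008),r=0.16):
    "P Nx3 cloud; fits rim centreline 210x124 (outer 220x130, walls 10/6); div: divider z range"
    P=P.reshape(-1,3); P=P[np.isfinite(P[:,2])]
    P=P[np.hypot(P[:,0]-xy[0],P[:,1]-xy[1])<r]
    A=P[(P[:,2]>rim+band[0])&(P[:,2]<rim+band[1])]
    D=P[(P[:,2]>div[0])&(P[:,2]<div[1])] if div else P[:0]
    def loc(p,X):
        c,s=np.cos(p[2]),np.sin(p[2]); d=X[:,:2]-p[:2]; return np.c_[c*d[:,0]+s*d[:,1],-s*d[:,0]+c*d[:,1]]
    def res(p):
        a=loc(p,A); dx=np.abs(np.abs(a[:,0])-.105); dy=np.abs(np.abs(a[:,1])-.062)
        e=np.minimum(np.where(np.abs(a[:,1])<.07,dx,1),np.where(np.abs(a[:,0])<.115,dy,1))
        return np.r_[np.minimum(e,.03),loc(p,D)[:,0]]
    p=np.array([*xy,th])
    for sc in (.01,.004,.003):
        p=least_squares(res,p,loss="cauchy",f_scale=sc,x_scale=[.01,.01,.05]).x
    e=res(p); return p,np.median(np.abs(e)),len(A),len(D),np.median(A[:,2]),(loc(p,A),loc(p,D))
E
python3 - <<'E'
from h import *
cs=np.load("c0.npy",allow_pickle=True).item()
for n in cs:
    P=cloud(cs[n])
    for nm,xy,th,rim,div in(("deep",(.655,.19),np.radians(95),.07,None),("shal",(.646,-.2),np.radians(80),.05,(.058,.075))):
        p,e,a,d,z,(la,ld)=fit_tote(P,xy,th,rim,div)
        print(n,nm,np.round(p[:2]*1000,1),round(np.degrees(p[2]),2),"med",round(e*1000,2),a,d,"z",round(z,4), "ext",np.round(np.percentile(la,[1,99],axis=0)*1000,1).tolist(), np.round(np.percentile(ld,[2,98],axis=0)*1000,1).tolist() if d else "")
E
```

```text
top deep [655.8 187.7] 96.29 med 1.95 848 0 z 0.0678 ext [[-109.6, -127.2], [109.6, 63.4]] 
top shal [ 646.4 -199.8] 78.0 med 2.21 847 210 z 0.0481 ext [[-109.6, -154.0], [109.2, 64.1]] [[-42.1, -154.8], [4.8, 55.5]]
side deep [654.6 183.7] 95.93 med 1.46 613 0 z 0.0675 ext [[-108.1, -141.4], [113.2, 63.6]] 
side shal [ 643.6 -203.9] 78.42 med 2.19 1508 340 z 0.0491 ext [[-107.8, -155.0], [112.2, 64.3]] [[-35.3, -156.1], [7.8, 56.5]]
```

```bash
python3 - <<'E'
from h import *
def t(n,p,y):
    q=robot.solve_ik(list(p),down(np.radians(y))); print(n,None if q is None else np.round(q,1))
t("lens",(.43,-.207,.2),6);t("lens",(.43,-.207,.02),6)
t("deep",(.655,.187,.3),6);t("battery",(.457,.337,.02),75);t("battery",(.457,.337,.02),-105);t("b place",(.66,.255,.03),6)
t("sh grasp",(.646,-.2,.03),78);t("sh lift",(.646,-.2,.25),78);t("sh place",(.655,.187,.25),-84);t("sh place",(.655,.187,.09),-84)
for z in(.25,.3,.35,.4):
  t("hov+ %g"%z,(.58,0,z),90);t("hov- %g"%z,(.58,0,z),-90); t("hovd+ %g"%z,(.62,.19,z),96);t("hovd- %g"%z,(.62,.19,z),-84); 
E
```

```text
lens [-25.9   5.3  51.3 105.4  -4.3  71.4  32.7]
lens [-21.8  24.2  52.2 116.7 -24.7  50.7  50.1]
deep [-39.1  31.6  36.1  61.5 -18.   91.9  -1.9]
battery [-49.5  26.5  12.4 101.8  -7.   52.4  40.9]
battery [ -90.3   55.5   77.4  103.5  -57.6   72.1 -101. ]
b place [-42.7  43.7  30.7  77.6 -23.   64.8  -3.2]
sh grasp [-10.5  42.3  38.4  83.9 -27.8  63.6 111.2]
sh lift [-15.1  35.3  51.1  68.8 -26.8  87.5 109.5]
sh place [-42.2  32.9  39.9  67.5 -20.4  86.3 -89.8]
sh place [-42.3  38.5  36.9  80.1 -23.6  69.2 -87. ]
hov+ 0.25 [-38.1  19.6  45.9  85.7 -14.1  80.6  98.4]
hov- 0.25 [-42.6  21.4  52.8  85.9 -17.1  81.2 -79.1]
hovd+ 0.25 [-36.   25.7  24.1  73.3 -10.2  83.1  83.2]
hovd- 0.25 [-45.8  28.2  39.8  73.8 -17.7  84.  -91.6]
hov+ 0.3 [-38.7  18.8  47.5  80.5 -13.7  86.6  98. ]
hov- 0.3 [-42.3  20.2  53.2  80.6 -16.1  87.  -80.1]
hovd+ 0.3 [-35.9  25.2  24.9  67.8 -10.3  89.1  83. ]
hovd- 0.3 [-45.3  27.7  40.6  68.3 -17.6  90.  -92.1]
hov+ 0.35 [-38.7  18.8  49.1  74.5 -14.1  92.9  98.1]
hov- 0.35 [-41.6  20.   53.8  74.6 -16.   93.2 -80.4]
hovd+ 0.35 [-35.6  25.5  25.8  61.2 -10.8  95.4  82.9]
hovd- 0.35 [-44.3  27.9  41.5  61.7 -18.1  96.3 -92.4]
hov+ 0.4 [-38.   19.8  50.9  67.5 -15.4  99.4  98.6]
hov- 0.4 [-40.2  20.7  54.8  67.6 -17.1  99.7 -80.2]
hovd+ 0.4 [-34.8  26.7  26.8  53.4 -12.  102.2  83. ]
hovd- 0.4 [-42.6  29.   42.5  53.9 -19.6 103.1 -92.6]
```

```bash
python3 - <<'E'
from h import *
t0=robot.get_t(); W=[]
for y in (90,-90):
    robot.move_ptp([.55,-.01,.38],down(np.radians(y))); print(robot.get_t()-t0, np.round(robot.get_tool_pos(),4))
    c=cam("wrist"); W.append(c); cv2.imwrite(f"pics/w{y}.png",c["image"][:,:,::-1])
np.save("w.npy",W,allow_pickle=True)
for c in W:
    P=cloud(c)
    print("table",np.nanmedian(P[60:120,280:340,2]))
    for nm,xy,th,rim,div in(("deep",(.655,.187),np.radians(96),.07,None),("shal",(.645,-.2),np.radians(78),.05,(.058,.075))):
        p,e,a,d,z,(la,ld)=fit_tote(P,xy,th,rim,div,r=.135)
        print(nm,np.round(p[:2]*1000,1),round(np.degrees(p[2]),2),"med",round(e*1000,2),a,d,"z",round(z,4), "ext",np.round(np.percentile(la,[2,98],axis=0)*1000,1).tolist(), np.round(np.percentile(ld,[2,98],axis=0)*1000,1).tolist() if d else "")
    for nm,xy in (("lens",(.43,-.207)),("prism",(.47,-.066)),("batt",(.457,.336))):
        A=P.reshape(-1,3); A=A[np.isfinite(A[:,2])&(A[:,2]>.01)&(A[:,2]<.07)&(np.hypot(A[:,0]-xy[0],A[:,1]-xy[1])<.045)]
        if len(A)>50:
            r=cv2.minAreaRect((A[:,:2]*1000).astype(np.float32)); T=A[A[:,2]>np.percentile(A[:,2],97)-.006]
            print(nm,len(A),np.round(r[0],1),np.round(r[1],1),round(r[2],1),"ztop",round(np.percentile(A[:,2],90),4),"top",np.round((T.min(0)+T.max(0))*500,1),np.round(T.mean(0)*1000,1))
E
```

```text
2.6417 [ 0.5501 -0.0089  0.3797]
2.9417 [ 0.55   -0.0097  0.3799]
table -0.0008866952501209724
deep [655.8 187.6] 96.07 med 1.73 2043 0 z 0.0676 ext [[-108.9, -65.9], [110.4, 63.9]] 
shal [ 645.9 -198.5] 78.29 med 1.93 2221 435 z 0.0481 ext [[-109.5, -65.8], [107.4, 63.8]] [[-5.5, -56.6], [4.9, 56.2]]
lens 1335 [ 429.9 -203.9] [50.9 52.1] 34.6 ztop 0.0492 top [ 429.7 -204.8   47.6] [ 429.7 -204.1   48. ]
prism 799 [469.  -65.3] [39.9 46.2] 20.8 ztop 0.0365 top [468.3 -65.5  35.8] [469.2 -64.8  35. ]
batt 931 [457.8 337.7] [56.4 36.9] 77.3 ztop 0.0221 top [457.7 337.8  20.4] [457.6 336.1  20.8]
table -0.0009072896621898918
deep [655.8 187.6] 96.05 med 1.72 2036 0 z 0.0676 ext [[-109.1, -66.2], [110.3, 63.9]] 
shal [ 645.9 -198.6] 78.31 med 1.94 2204 444 z 0.0481 ext [[-109.3, -65.8], [107.6, 63.9]] [[-5.5, -56.4], [4.5, 56.7]]
lens 1330 [ 430.3 -204.1] [50.6 51.8] 7.6 ztop 0.0493 top [ 429.6 -204.8   47.7] [ 429.6 -204.1   48.1]
prism 802 [468.9 -65.3] [40.  46.1] 20.7 ztop 0.0366 top [469.1 -65.4  35.9] [469.3 -65.2  35.1]
batt 934 [457.8 337.7] [57.5 36.6] 76.8 ztop 0.022 top [457.4 337.2  20.4] [457.6 336.1  20.7]
```

```bash
python3 - <<'E'
import cv2,numpy as np
a=cv2.imread("pics/w90.png");b=cv2.imread("pics/w-90.png"); cv2.imwrite("pics/w2.png",cv2.resize(np.vstack([a,b]),(480,600)))
E
```

```text
(no output)
```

View pics/w2.png

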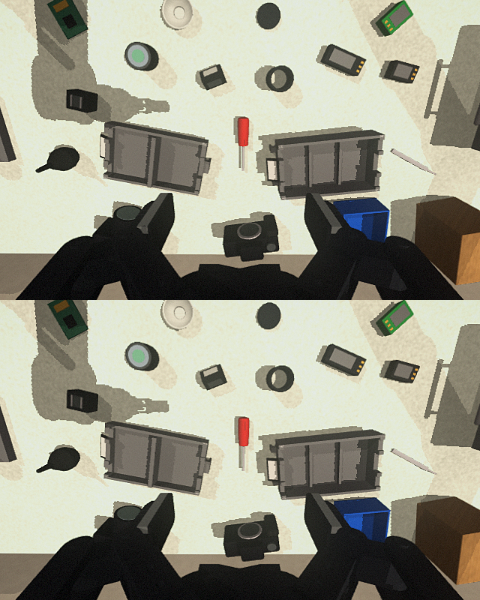

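```bash
python3 - <<'E'
from h import *
print(np.round(robot.get_tool_rot(),2).tolist(), np.round(robot.get_qpos(),1))
for y in(90,-90): print(np.round(robot.solve_ik([.55,-.01,.38],down(np.radians(y))),1))
E
```

```text
[[1.0, -0.0, -0.0], [0.0, -0.0, 1.0], [-0.0, -1.0, -0.0]] [-42.5  14.6  52.2  75.3 -11.6  95.5  97.6]
[-42.5  14.6  52.2  75.3 -11.6  95.5  97.6]
[-42.5  14.6  52.2  75.3 -11.6  95.5  97.6]
```

Both wrist pictures show the same view, because the arm treats a half turn as the same grasp. I'll turn joint 7 by hand to get a truly opposite view and cancel any hand-eye bias.

```bash
cat >> h.py <<'E'
def measure(P,rects=True):
    for nm,xy,th,rim,div in(("deep",(.655,.187),np.radians(96),.07,None),("shal",(.645,-.2),np.radians(78),.05,(.058,.075))):
        p,e,a,d,z,(la,ld)=fit_tote(P,xy,th,rim,div,r=.135)
        print(nm,np.round(p[:2]*1000,1),round(np.degrees(p[2]),2),"med",round(e*1000,2),a,d,"z",round(z,4))
    for nm,xy in (("lens",(.43,-.207)),("prism",(.47,-.066)),("batt",(.457,.336))):
        A=P.reshape(-1,3); A=A[np.isfinite(A[:,2])&(A[:,2]>.01)&(A[:,2]<.07)&(np.hypot(A[:,0]-xy[0],A[:,1]-xy[1])<.045)]
        if len(A)>50:
            r=cv2.minAreaRect((A[:,:2]*1000).astype(np.float32))
            print(nm,len(A),np.round(r[0],1),np.round(r[1],1),round(r[2],1),"ztop",round(np.percentile(A[:,2],90),4))
E
python3 - <<'E'
from h import *
q=np.array(robot.get_qpos()); q[6]-=180; robot.move_joints(list(q)); print(robot.get_t(),np.round(robot.get_tool_rot(),2).tolist())
c=cam("wrist"); cv2.imwrite("pics/wopp.png",c["image"][:,:,::-1]); measure(cloud(c)); np.save("w2.npy",c,allow_pickle=True)
E
```

```text
7.0917 [[-1.0, -0.0, 0.0], [-0.0, -0.0, -1.0], [0.0, -1.0, 0.0]]
deep [656.9 187.9] 95.95 med 2.08 2693 0 z 0.0681
shal [ 646.9 -198. ] 78.38 med 2.49 2765 688 z 0.0486
lens 961 [ 430.5 -204. ] [52.8 51.1] 10.0 ztop 0.0494
prism 623 [469.5 -64. ] [41.  45.9] 20.2 ztop 0.0368
batt 697 [457.7 337.5] [55.5 36.7] 76.8 ztop 0.0219
```

View pics/wopp.png

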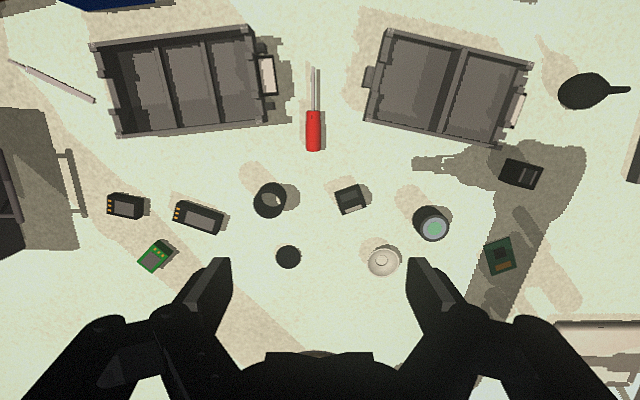

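The opposite wrist view agrees to about 1 mm: deep tote at the upper left (180,80), shallow at (450,85), lens (431,223), prism (350,199), battery (125,206). The choice stands, so I'll start with the lens.

```bash
cat >> h.py <<'E'
DEEP=(.6563,.1877,np.radians(96.0)); SHAL=(.6464,-.1983,np.radians(78.3))
def deep_pt(x,y=0):
    c,s=np.cos(DEEP[2]),np.sin(DEEP[2]); return np.array([DEEP[0]+c*x-s*y,DEEP[1]+s*x+c*y])
def fz(): return float(robot.get_wrist_force()[2])
def pick(xy,yaw,z,strength,hover=.14):
    R=down(yaw); robot.command_gripper(.085)
    robot.move_ptp([*xy,hover],R); robot.move_l([*xy,z+.02],vel=.15); 
    robot.move_l([*xy,z],vel=.05); print("pre f",np.round(robot.get_wrist_force(),2))
    robot.command_gripper(0,strength); print("width",round(robot.get_width(),4)); f0=fz()
    robot.move_l([*xy,z+.03],vel=.06); print("width",round(robot.get_width(),4),"f",np.round(robot.get_wrist_force(),2),"t",robot.get_t())
    robot.move_l([*xy,.2],vel=.25)
def lower(xy,ztop,zexp,zmin,thr=2.5,step=.001):
    "from ztop above, down near zexp, then steps to contact"
    robot.move_l([*xy,ztop],vel=.2); robot.move_l([*xy,zexp+.005],vel=.08)
    robot.hold(.15); f0=fz(); z=zexp+.005
    while z>zmin:
        z-=step; robot.move_l([*xy,z],vel=.02); robot.hold(.05); f=fz()
        if abs(f-f0)>thr: break
    print("contact z",round(z,4),"f0",round(f0,2),"f",round(f,2),"tcp",np.round(robot.get_tool_pos(),4),"t",robot.get_t()); return z
def release(xy,w=.085,up=.2):
    robot.command_gripper(w); robot.move_l([*xy,robot.get_tool_pos()[2]+.04],vel=.08); robot.move_l([*xy,up],vel=.25)
E
python3 - <<'E'
from h import *
W=np.load("w2.npy",allow_pickle=True).item()
P=cloud(W).reshape(-1,3);P=P[np.isfinite(P[:,2])]
for x in(-68.6,0,68.6):
    o=deep_pt(x/1000); A=P[np.hypot(*(P[:,:2]-o).T)<.02]; print(x,np.round(o,4),"floor",np.round(np.median(A[:,2])*1000,1),len(A))
pick((.4301,-.2042),np.radians(6),.008,40)
E
```

```text
-68.6 [0.6635 0.1195] floor 23.6 562
0 [0.6563 0.1877] floor 23.5 557
68.6 [0.6491 0.2559] floor 23.5 548
pre f [ 1.33 -1.19 -0.1 ]
width 0.0513
width 0.0508 f [-0.15 -1.04 -2.74] t 11.675
```

```bash
python3 - <<'E'
from h import *
o=deep_pt(-.0686); R=down(np.radians(6))
robot.move_ptp([*o,.2],R); print(np.round(robot.get_tool_rot()[:,2],3),robot.get_t())
lower(o,.1,.033,.0285)
c=cam("wrist"); cv2.imwrite("pics/lensin.png",c["image"][:,:,::-1])
E
```

```text
[0.995 0.101 0.001] 13.9583
contact z 0.033 f0 -1.8 f 3.2 tcp [0.6637 0.1195 0.0335] t 17.1833
```

View pics/lensin.png

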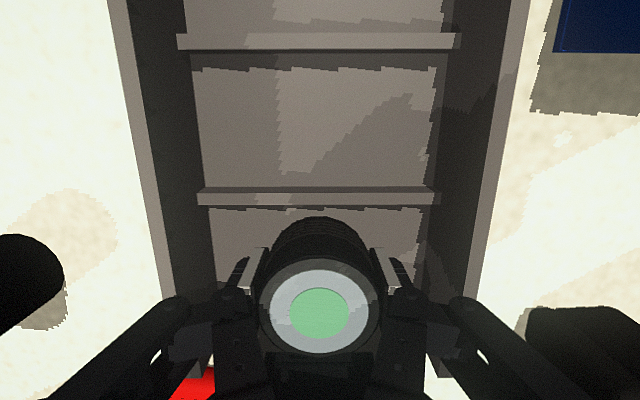

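Contact came at the expected height. The lens (320,310) stands inside the card-end compartment, clear of the rib at row 195. I'll open only part way, since fully open fingers nearly fill the tote's width.

```bash
python3 - <<'E'
from h import *
o=deep_pt(-.0686)
release(o,.066); 
pick((.4693,-.0647),np.radians(-69.5),.004,40)
E
```

```text
pre f [-0.4  -0.37 -0.54]
width 0.0453
width 0.045 f [-0.06 -0.63 -1.98] t 22.8167
```

```bash
python3 - <<'E'
from h import *
o=deep_pt(0); R=down(np.radians(6))
robot.move_ptp([*o,.2],R); print(np.round(robot.get_tool_rot()[:,2],3),robot.get_t())
c=cam("wrist"); cv2.imwrite("pics/prismup.png",c["image"][:,:,::-1])
lower(o,.1,.029,.0245)
c=cam("wrist"); cv2.imwrite("pics/prismin.png",c["image"][:,:,::-1])
a=cv2.imread("pics/prismup.png"); cv2.imwrite("pics/p2.png",cv2.resize(np.vstack([a,c["image"][:,:,::-1]]),(480,600)))
E
```

```text
[ 0.995  0.101 -0.001] 24.8333
contact z 0.029 f0 -1.0 f 3.3 tcp [0.6565 0.1877 0.0294] t 28.1583
```

View pics/p2.png

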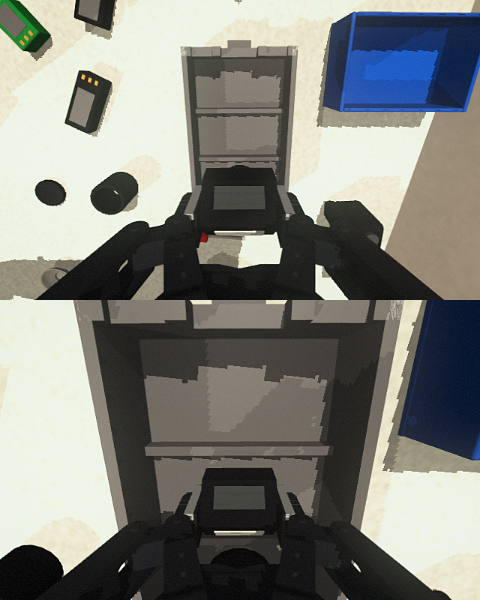

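The prism (238,498 in the lower half) sits flat in the middle compartment, and contact matches the floor height. Next is the battery.

```bash
python3 - <<'E'
from h import *
o=deep_pt(0)
release(o,.062)
pick((.4577,.3370),np.radians(77),.001,40)
o=deep_pt(.0686); R=down(np.radians(6))
robot.move_ptp([*o,.2],R); print(np.round(robot.get_tool_rot()[:,2],3),robot.get_t())
c=cam("wrist"); cv2.imwrite("pics/batup.png",c["image"][:,:,::-1])
E
```

```text
pre f [0.18 0.62 1.  ]
width 0.0531
width 0.0531 f [ 0.54 -0.28 -1.5 ] t 33.7417
[ 0.994  0.108 -0.003] 35.4083
```

View pics/batup.png

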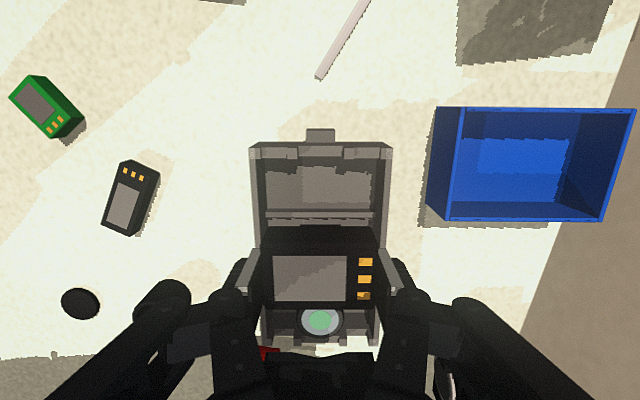

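The battery is gripped square at (320,280), contacts to the right, so I'll lower it.

```bash
python3 - <<'E'
from h import *
o=deep_pt(.0686)
lower(o,.1,.026,.0215)
release(o,.068,.22)
R=down(np.radians(78.3))
robot.move_ptp([.60,.02,.36],R); print(robot.get_t(), np.round(robot.get_tool_rot()[:,2],2))
c=cam("wrist"); cv2.imwrite("pics/after3.png",c["image"][:,:,::-1]); measure(cloud(c)); 
ct=cam("top"); measure(cloud(ct)); cv2.imwrite("pics/after3t.png",ct["image"][:,:,::-1])
np.save("a3.npy",[c,ct],allow_pickle=True)
E
```

```text
contact z 0.026 f0 -1.57 f 4.35 tcp [0.6493 0.256  0.0265] t 38.7667
41.8083 [ 0.2   0.98 -0.  ]
deep [655.8 189.4] 96.07 med 2.76 3661 0 z 0.0684
shal [ 646.2 -197.7] 78.41 med 2.26 2437 549 z 0.0482
deep [655.6 187.6] 96.08 med 2.25 360 0 z 0.0676
shal [ 646.4 -199.8] 78.02 med 2.14 806 185 z 0.048
```

View pics/after3.png

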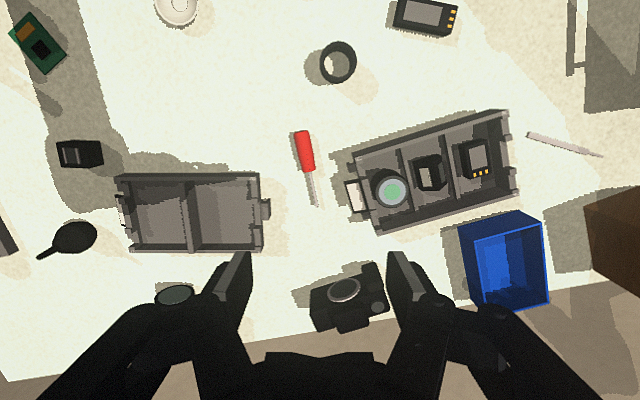

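All three parts are in their compartments: lens (390,190), prism (430,173), battery (474,158). The lens top now biases the deep tote's rim fit, so I'll refit it using rim points only. Then I'll grip the shallow tote's divider.

```bash
cat >> h.py <<'E'
def refit_deep(P,xy=(.6563,.1877),th=np.radians(96)):
    P=P.reshape(-1,3);P=P[np.isfinite(P[:,2])]
    for _ in range(3):
        c,s=np.cos(th),np.sin(th); d=P[:,:2]-np.array(xy); lx=c*d[:,0]+s*d[:,1]; ly=-s*d[:,0]+c*d[:,1]
        k=((np.abs(lx)>.095)|(np.abs(ly)>.052))&(np.abs(lx)<.117)&(np.abs(ly)<.073)
        p,e,a,_,z,_2=fit_tote(P[k],xy,th,.07,None,band=(-.006,.006)); xy,th=p[:2],p[2]
    return np.round(p[:2]*1000,1),round(np.degrees(p[2]),2),round(e*1000,2),a,round(z,4)
E
python3 - <<'E'
from h import *
for c in np.load("a3.npy",allow_pickle=True): print(refit_deep(cloud(c)))
print("old",refit_deep(cloud(np.load("w2.npy",allow_pickle=True).item())), refit_deep(cloud(np.load("w.npy",allow_pickle=True)[0])))
robot.command_gripper(.085)
xy=(.6464,-.1983); R=down(np.radians(78.3))
robot.move_ptp([*xy,.14],R); robot.move_l([*xy,.055],vel=.12); robot.move_l([*xy,.034],vel=.05)
print("pre",np.round(robot.get_wrist_force(),2),robot.get_t(), np.round(robot.get_tool_pos(),4))
robot.command_gripper(0,90); print("width",robot.get_width(),np.round(robot.get_wrist_force(),2))
robot.move_l([*xy,.064],vel=.04); robot.hold(.2)
print("width",robot.get_width(),np.round(robot.get_wrist_force(),2),np.round(robot.get_ft_torque(),3),robot.get_t())
c=cam("wrist"); cv2.imwrite("pics/shgrip.png",c["image"][:,:,::-1])
E
```

```text
(array([656.4, 188.5]), np.float64(96.03), np.float64(1.9), 1970, np.float64(0.0683))
(array([655.5, 187.9]), np.float64(95.67), np.float64(2.09), 288, np.float64(0.0684))
old (array([657.1, 188.1]), np.float64(95.92), np.float64(1.81), 2101, np.float64(0.0684)) (array([656.4, 187.8]), np.float64(96.06), np.float64(1.93), 1509, np.float64(0.0681))
pre [ 0.73  0.03 -0.09] 44.8417 [ 0.6463 -0.1983  0.0337]
width 0.008759437201560057 [ 0.02 -0.26  2.8 ]
width 0.008858206376828605 [-0.65  0.35 -2.87] [-0.029 -0.    -0.016] 46.625
```

View pics/shgrip.png

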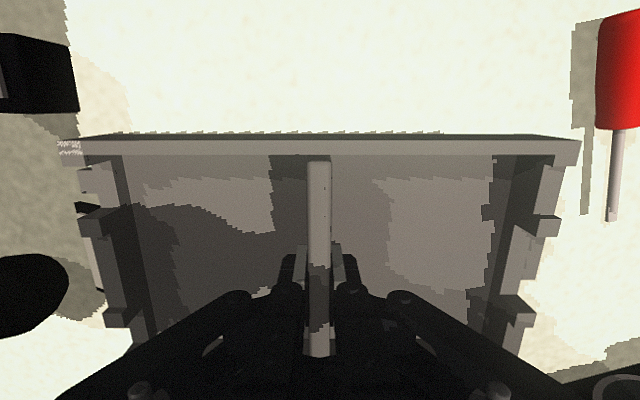

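The tote is held square by its divider, (318,250), and level. The wrist force shows its 0.3 kg. Now I'll lift it and turn it in steps.

```bash
python3 - <<'E'
from h import *
robot.move_l([.6464,-.1983,.25],vel=.2)
for p,y in (((.63,-.08,.27),24),((.63,.06,.27),-30),((.6564,.188,.27),-84)):
    robot.move_ptp(list(p),down(np.radians(y))); print(np.round(robot.get_tool_rot()[:,2],3),np.round(robot.get_qpos()[6],1),robot.get_t(),robot.get_width())
robot.hold(.3)
for n in("side","top","wrist"):
    c=cam(n); cv2.imwrite(f"pics/turn_{n}.png",c["image"][:,:,::-1]); 
    np.save(f"turn_{n}.npy",c,allow_pickle=True)
E
```

```text
[ 0.913  0.408 -0.001] 45.3 48.7583 0.008888384077406981
[ 0.866 -0.5    0.   ] -16.6 49.7667 0.008660968295269064
[ 0.104 -0.995  0.001] -76.8 50.75 0.008833209081462824
```

```bash
python3 - <<'E'
import cv2,numpy as np
a=cv2.imread("pics/turn_side.png");b=cv2.imread("pics/turn_top.png"); cv2.imwrite("pics/turn2.png",cv2.resize(np.vstack([a[:300,200:600],b[50:300,120:520]]),None,fx=1.09,fy=1.09))
E
```

```text
(no output)
```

View pics/turn2.png

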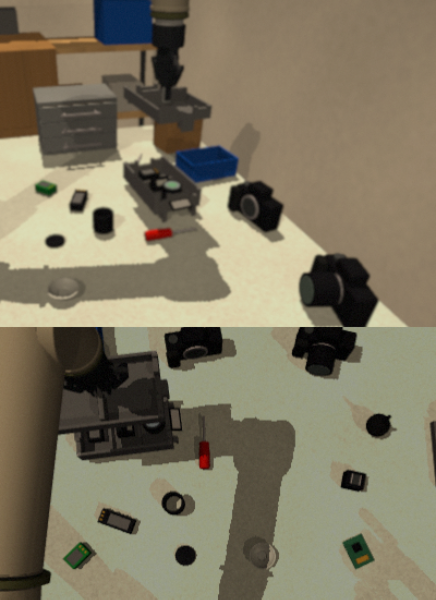

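View pics/turn_wrist.png

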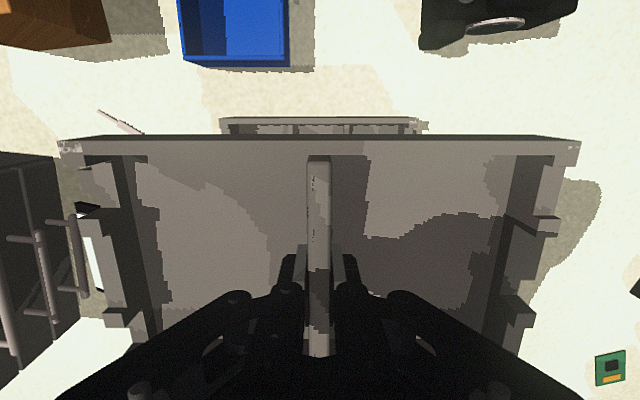

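The card end is now at the +y end: card at (92,250) in the wrist picture, and the deep tote's card still faces −y. Before lowering I'll measure the tote's offset in the hand against the deep tote from this wrist view.

```bash
python3 - <<'E'
from h import *
c=np.load("turn_wrist.npy",allow_pickle=True).item(); P=cloud(c).reshape(-1,3); P=P[np.isfinite(P[:,2])]
T=np.array(robot.get_tool_pos()); R=np.array(robot.get_tool_rot()); L=(P-T)@R
print("tcp",np.round(T,4))
h=-L[:,1]  # height above TCP
for nm,k in (("far rim",(h>.008)&(h<.024)&(L[:,0]<-.045)&(L[:,0]>-.08)&(np.abs(L[:,2])<.1)),("divider top",(h>.024)&(h<.04)&(np.abs(L[:,2])<.015)&(L[:,0]<-.03)&(L[:,0]>-.08))):
    A=L[k]; print(nm,len(A),"x pct",np.round(np.percentile(A[:,0],[2,10,50,90,98])*1000,1),"z pct",np.round(np.percentile(A[:,2],[2,50,98])*1000,1),"h",np.round(np.median(h[k])*1000,1))
    if nm=="far rim":
        print("slope deg",np.degrees(np.polyfit(A[:,2],A[:,0],1)[0]),"tilt deg",np.degrees(np.polyfit(A[:,2],h[k],1)[0]))
for s in(-1,1):
    k=(h>.008)&(h<.024)&(s*L[:,2]>.09)&(s*L[:,2]<.12)&(L[:,0]>-.06)&(L[:,0]<.03); A=L[k]; print("end",s,len(A),np.round(np.percentile(A[:,2],[5,50,95])*1000,1),"h",np.round(np.median(h[k])*1000,1))
# deep rim far wall seen beneath
E
```

```text
tcp [0.6564 0.1878 0.2701]
far rim 7890 x pct [-65.7 -65.5 -62.8 -60.  -56.8] z pct [-95.9   2.   99.2] h 14.5
slope deg 0.43426425454747813 tilt deg -0.11548208688308637
divider top 1874 x pct [-59.4 -57.6 -46.1 -33.5 -30.7] z pct [-5.5 -0.6  4.1] h 29.4
end -1 3240 [-110.1 -104.3 -100.2] h 10.3
end 1 2879 [ 98.8 102.9 108.7] h 10.9
```

```bash
python3 - <<'E'
from h import *
o=(.6562,.1880)
lower(o,.16,.099,.0905,thr=1.5)
print(np.round(robot.get_wrist_force(),2),np.round(robot.get_ft_torque(),3),robot.get_width())
for n in("side","wrist"):
    c=cam(n); cv2.imwrite(f"pics/down_{n}.png",c["image"][:,:,::-1])
    if n=="side": cv2.imwrite("pics/down_sc.png",cv2.resize(c["image"][100:220,290:420,::-1],None,fx=5,fy=5,interpolation=cv2.INTER_CUBIC))
E
```

```text
contact z 0.094 f0 -2.75 f 1.58 tcp [0.6564 0.188  0.0943] t 55.9
[-0.44 -0.06  1.58] [ 0.019  0.026 -0.068] 0.008208172145234695
```

View pics/down_sc.png

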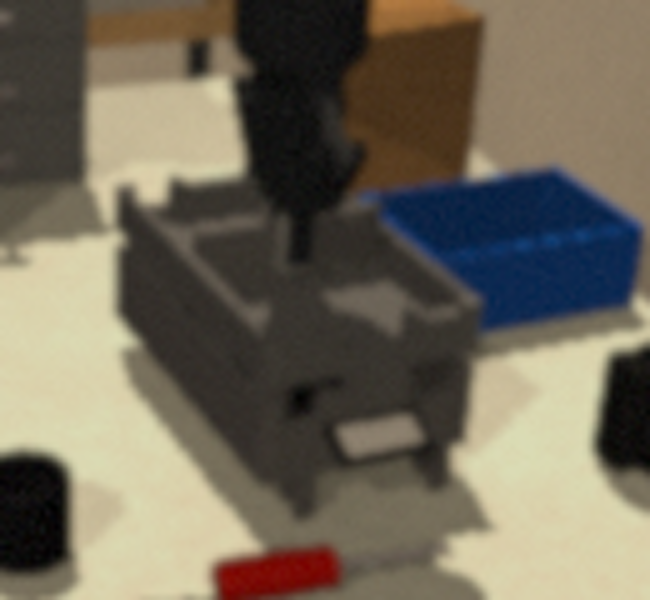

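View pics/down_wrist.png

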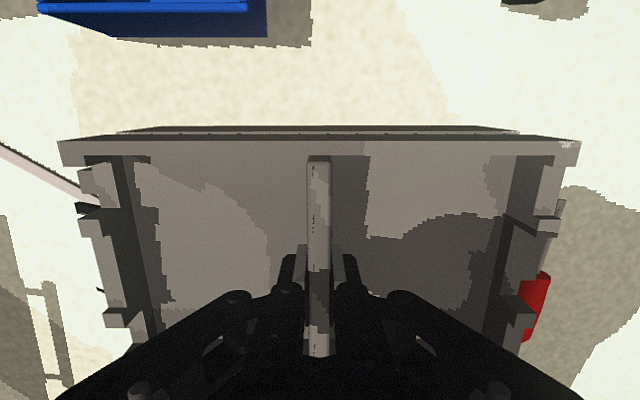

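Contact came at TCP z 0.094, exactly the stacked height of 60 mm. The rims look aligned in both pictures, so I'll release, back off and check.

```bash
python3 - <<'E'
from h import *
o=(.6562,.1880)
robot.command_gripper(.05); robot.move_l([*o,.16],vel=.1); robot.move_l([*o,.25],vel=.2)
robot.move_ptp([.50,-.1,.38],down(np.radians(-84))); print(np.round(robot.get_tool_rot()[:,2],2),robot.get_t(),np.round(robot.get_wrist_force(),2))
for n in("wrist","top","side"):
    c=cam(n); cv2.imwrite(f"pics/end_{n}.png",c["image"][:,:,::-1]); P=cloud(c).reshape(-1,3); P=P[np.isfinite(P[:,2])]
    try:
        p,e,a,d,z,(la,ld)=fit_tote(P,(.656,.188),np.radians(-84),.11,(.117,.135),r=.135)
        print(n,np.round(p[:2]*1000,1),round(np.degrees(p[2]),2),round(e*1000,2),a,d,"z",round(z,4))
        # level: heights at rim corners
        c_,s_=np.cos(p[2]),np.sin(p[2]); D=P[:,:2]-p[:2]; l=np.c_[c_*D[:,0]+s_*D[:,1],-s_*D[:,0]+c_*D[:,1]]
        k=(np.abs(np.abs(l[:,1])-.062)<.004)&(np.abs(l[:,0])<.105)&(P[:,2]>.09)&(P[:,2]<.13)
        A=np.c_[l[k],np.ones(k.sum())]; s=np.linalg.lstsq(A,P[k,2],rcond=None)[0]; print("  slope deg",np.round(np.degrees(s[:2]),2),"z0",round(s[2],4),k.sum())
    except Exception as x: print(n,x)
cv2.imwrite("pics/end_sc.png",cv2.resize(c["image"][100:220,290:420,::-1],None,fx=5,fy=5,interpolation=cv2.INTER_CUBIC))
E
```

```text
[ 0.11 -0.99  0.  ] 59.2083 [0.61 1.07 0.14]
wrist [657.1 186. ] -84.11 2.6 2492 735 z 0.108
  slope deg [ 0.34 60.77] z0 0.1736 1146
top [655.2 187. ] -83.95 2.25 953 209 z 0.1081
  slope deg [-0.05 -0.15] z0 0.1048 727
side [653.6 183.1] -84.0 2.06 771 166 z 0.1079
  slope deg [0.25 0.65] z0 0.1038 462
```

View pics/end_sc.png

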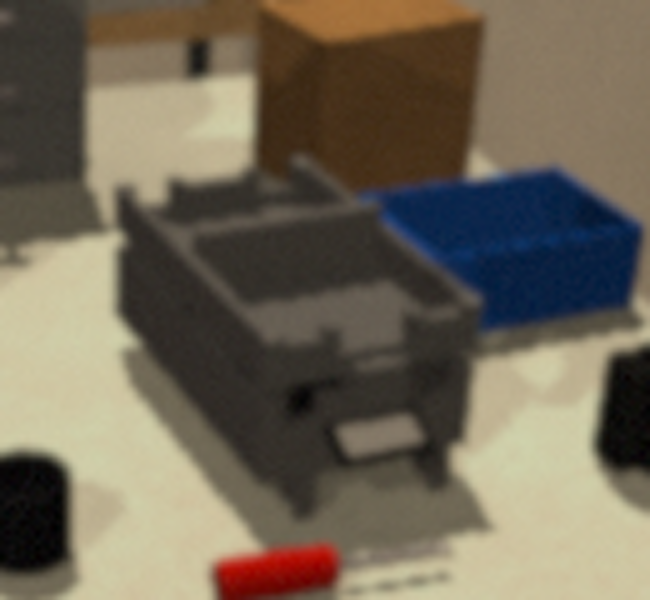

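View pics/end_wrist.png

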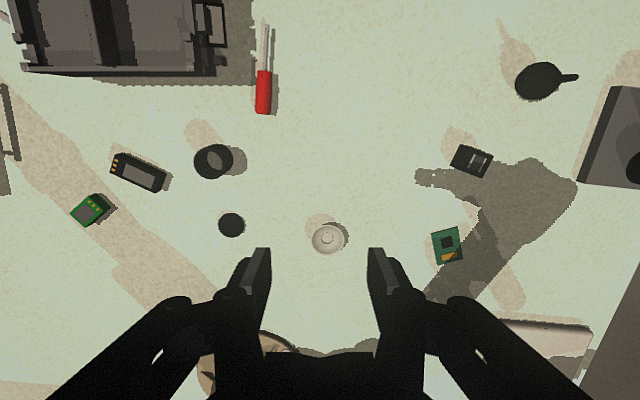

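View pics/end_top.png

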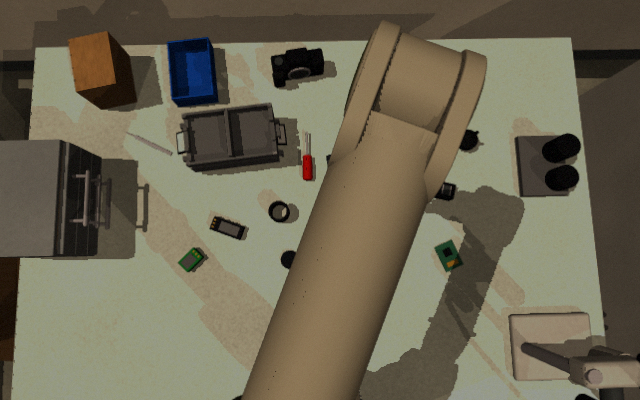

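The stack looks square in the side and top pictures, with cards at opposite ends, (182,142) and (282,133) in the top picture. Rim height reads 108 mm, with the same −2 mm bias as before, so about 110. The wrist view cut the stack off, so its slope isn't usable. I'll take one more view straight above it to check that it is level.

```bash
python3 - <<'E'
from h import *
robot.move_ptp([.58,.10,.42],down(np.radians(-84))); print(robot.get_t())
c=cam("wrist"); cv2.imwrite("pics/lvl.png",c["image"][:,:,::-1]); P=cloud(c).reshape(-1,3); P=P[np.isfinite(P[:,2])]
p,e,a,d,z,_=fit_tote(P,(.656,.188),np.radians(-84),.11,(.117,.135),r=.135); print(np.round(p[:2]*1000,1),round(np.degrees(p[2]),2),a,d,round(z,4))
c_,s_=np.cos(p[2]),np.sin(p[2]); D=P[:,:2]-p[:2]; l=np.c_[c_*D[:,0]+s_*D[:,1],-s_*D[:,0]+c_*D[:,1]]
for nm,k,lo,hi in (("rim",(np.abs(np.abs(l[:,1])-.062)<.004)&(np.abs(l[:,0])<.105),.1,.12),("floor",(np.abs(l[:,1])<.045)&(np.abs(l[:,0])<.09)&(np.abs(l[:,0])>.02),.075,.095)):
    k=k&(P[:,2]>lo)&(P[:,2]<hi); A=np.c_[l[k],np.ones(k.sum())]; s=np.linalg.lstsq(A,P[k,2],rcond=None)[0]; print(nm,"slope deg",np.round(np.degrees(s[:2]),2),"z0",round(s[2],4),k.sum())
E
```

```text
60.2417
[656.6 188.1] -83.95 2631 697 0.1083
rim slope deg [-0.02 -0.32] z0 0.1083 1550
floor slope deg [ 0.07 -0.1 ] z0 0.0837 5854
```

View pics/lvl.png

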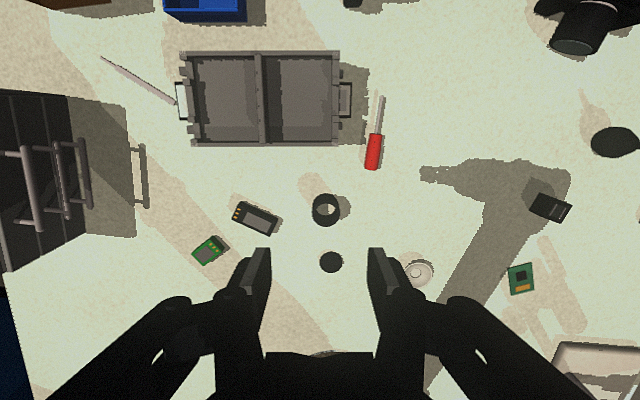

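The stack is level: the floor slope is at most 0.1°, at z 84 (85 expected), and the tote sits within 1 mm of the deep one. Its cards are at opposite ends, (180,100) and (345,98). The tube (326,209), long battery (256,217) and finder (550,207) are untouched, so I'm handing in.

```bash
python3 - <<'E'
from station import robot
print(robot.finish_job(), robot.get_t())
E
```

```text
the job is handed in; nothing more can be done
the job is handed in; nothing more can be done
```

The job is packed, stacked and handed in after about 60 s of robot time. The lens is in the card-end compartment, the prism in the middle one and the battery at the plain end. Each was lowered until it touched the tote's floor before I let go. I then lifted the shallow tote by its divider, turned it half round and set it on the deep tote. It made contact at exactly the 60 mm stacked height.

**Last checks:**
- **Stack:** the shallow tote sits within about 1 mm of the deep one's measured centre and in line with it to about 0.1°. Its floor slopes 0.1° or less, and the cards are at opposite ends.
- **Left alone:** the tube, the finder, the long battery and the green one look to be where they started.
- **Force:** contact forces changed by only 4–6 N at each set-down.

**Checks that disagreed or failed:**
- The side camera read positions about 4 mm off from the top and wrist cameras, so I went by those two.
- The first slope check after stacking was useless from the wrist view, because part of the stack was out of the picture, and noisy from the side. A new view from above replaced it; its rim fit gave 0.3° across the short way, which I take as noise.
- Depth heights read 1–2 mm low throughout.

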